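Feel for loose tiles in closed sample cases

TASK

In one or two of the three closed grey sample cases the tile has come loose inside. Pick the cases up and gently rock or shake them to feel which ones have a loose tile sliding inside; lay every case with a loose tile flat, lid up, in the shallow white rework tray, and leave each sound case lying flat, lid up, where it was found. Do not jerk or drop a case, so that no loose tile knocks hard inside, and do not disturb the pot and the stack of tiles.

Things in the scene. Friction and masses are not known exactly. Their poses are not given: they have to be found in the camera images.
- case_a: closed grey plastic sample case, 150 (its x) x 60 (its y) x 40 mm high, paper panel on its lid, 0.24 to 0.44 kg, unevenly balanced, lying flat; origin at the centre of its underside, z up. Grip across the width at mid-length, fingertips 13 mm above the underside, with about 40 N. Hollow inside, 134 x 54 mm. The three cases look alike; which one is bad changes. Nothing moves in a sound one
- case_b: like case_a. In a bad case a loose tile (48 mm across, 17 mm thick, 90 g), unseen, lies anywhere along the hollow. It slides the length of the case when an end is tipped down by over about 0.2 rad and held there for half a second, and stays there when the case is levelled smoothly: its weight has then shifted by up to 82 mm (0.07 N m), which the wrist can feel
- case_c: like case_a. The tile chips if it knocks inside with more than 25 N: rocking by 0.35 to 0.5 rad to either side at an easy pace is harmless; jerks (over 1 m/s), sudden steep tipping and drops from over some 15 mm are not. The rules call the loose tiles tile_1_c0 and tile_2_c0; their poses are not given
- tray: shallow white rework tray fixed to the bench, 200 x 200 mm outside, floor 6 mm above the bench, rim 5 mm thick and 14 mm high, 190 x 190 mm inside; origin at the centre of its underside, x and y along its sides. Two cases fit side by side with their length along tray x, centred 50 mm to either side of the tray's centre (tray y +50 and -50 mm)
- carton: bystander: closed brown cardboard carton, 110 x 110 x 70 mm, fixed on the bench beyond the cases; origin at the centre of its underside
- tile_stack: bystander: loose stack of four dark hexagonal tiles, 52 mm across, 40 mm high; origin at the centre of its underside
- glue_pot: bystander: loose closed pot, 60 mm diameter, 90 mm high; origin at the centre of its underside
Things that resemble listed ones, but are neither listed nor needed, are in the scene too. Leave any pink look-alike of the case_b alone. What is shaped like the case_a but orange is not meant.

How it is judged:
By the outcome, as a careful person would: the job done as asked, in the order asked, and still so for the second after the job is handed in, with the robot touching nothing.
It also fails if it takes over 72 s, if anything falls off the work surface, if the arm or the gripper's body presses on something with over 40 N, if the wrist force passes 120 N, or if a joint passes its speed limit or range.

ROBOT

A 6-joint arm with a two-finger parallel gripper is mounted at the origin on the work surface. World frame = base frame: x ahead of the robot, y to its left, z up, the work surface at z = 0. Lengths are in m, angles in rad, forces in N, time in s.
With the tool pointing down it reaches from about 0.35 to 0.975 m from the base axis. Payload 4.9 kg.
Tool frame: the origin (TCP) lies between the finger pads; the fingertips stand 19 mm ahead of it and the grasp point (between the pads) is the TCP; z points along the fingers, y is the line along which they close (so a half turn about z gives the same grasp; the last joint's range is limited). The gripper opens to 85 mm and grips with 20 to 120 N. Pads are 22 mm wide; open, the fingers measure 114 mm over their backs; the gripper's body (76 mm by 85 mm) begins 54 mm behind the grasp point. The pads swing forward as they close: fully open they stand 13 mm farther back than shut.
Start: joints at [-1.306, 0.053, 1.613, -0, 1.476, -0.119], TCP at [0.234, -0.58, 0.25] pointing down, gripper open.
Joint ranges: [-3.01, 3.01], [-1.01, 2.22], [0.06, 2.58], [-1.02, 4.17], [0.09, 2.62], [-3.14, 3.14]. Speed limits (rad/s): [2.57, 2.57, 3.14, 3.14, 3.14, 3.14].

INTERFACE

Orientations are given as a rotation vector (axis times angle).
In Python, from station import ctrl gives the robot as it stands. The module is installed in compiled form; this text tells all that it offers.
- The arm moves only by the tool servo_tool, never from a script. Its argument "increments" is a list that holds one entry, the list of rows, each a list of 5 numbers: the finger opening in cm, from 0 to 8.54, then the shift along the tool's x, y, z in cm, then the turn about the tool's z in degrees. A call has 1 to 5 rows; each row is the pose to reach, as a shift and turn from the pose commanded when the call began, along the tool's axes at that moment; what a row does not reach only later rows make up. A row lasts 1/10 s, in which the tool goes at most 50 mm and 8.59 degrees, less where a joint would pass 70% of its speed; a pose out of reach is approached as far as the arm can. A call with a gripper value outside its range is refused whole. The fingers move at their own pace and stop on an object; "newtons" is the grip in N (left out, the last holds). Time passes only in rows, so rows that repeat a pose let the fingers close. It gives the time, the measured TCP pose, the force, the opening and the grip force at its end, in the units of the state.
- ctrl.get_obs(): the state, without advancing time (a new reading comes with each control period).
- ctrl.get_image(name): name is "side" or "top" or "wrist"; returns a dict with "img" (480x640x3 uint8, red, green, blue), "fx", "fy", "cx", "cy" (pixels), "k1" (the pictures are not rectified: a ray, as slopes to the right and down, at radius r is drawn at 1 + k1 r^2 times it, then the intrinsics apply), "rvec" (rotation vector, rad) and "tvec" (3), from world to camera coordinates, as OpenCV has them; the wrist camera has in their place "mount" (4x4, takes a point from camera to tool coordinates, whose origin is the TCP and whose axes are the flange's). Camera axes: x right, y down, z forward; pixel columns grow to the right and rows downward; lengths in m; the calibration is good to about 2 mm. A picture is of the moment at which its call begins: read the wrist's pose just before it. There is no depth.
- ctrl.finish_job(): hands the job in; it is judged then, once.
The state is a dict: "t": time; "q": joint angles; "dq": joint speeds; "effort": joint torques, N m; "tool_pos": TCP position; "tool_rot": TCP orientation; "contact_force": force on the tool from outside, world axes, zero at the start; "wrist_torque": the same for the moment, N m; "opening": finger opening in m; "grip_force": force on a finger pad.
Only numpy, scipy, OpenCV 4.12 (cv2) and the standard library are available. Lean on these libraries where they do the work, as an engineer would, in place of code of your own. Each camera call takes 0.05 s, during which the arm holds its last target. There are 200 camera calls.

## Working session

There is one attempt and no reset: what is moved stays moved. The work goes in short steps, Python scripts to look and compute and a tool call to move; the robot and the scene stay as the last step left them, time stands still between calls to the robot, and variables do not carry over. Pictures are saved under pics/ and viewed, at most 10 in all, crops included, and the job is handed in when it is done.

Besides the shell and the picture viewer there is one more tool, called after ">>>" as name([rows], argument=value, ...), one row to a line, values as JSON. servo_tool: Moves the arm, as the interface text tells. Its arguments: {"type":"object","properties":{"increments":{"type":"array"},"newtons":{"type":"number"}},"required":["increments"]}

```bash
mkdir -p pics
cat > h.py <<'E'
import numpy as np, cv2
from scipy.spatial.transform import Rotation as R
from station import ctrl
def cam(name):
    o=ctrl.get_obs(); c=ctrl.get_image(name)
    if 'mount' in c:
        T=np.eye(4);T[:3,:3]=R.from_rotvec(o['tool_rot']).as_matrix();T[:3,3]=o['tool_pos'];c['T']=T@np.array(c['mount'])
    else:
        T=np.eye(4);T[:3,:3]=R.from_rotvec(np.ravel(c['rvec'])).as_matrix();T[:3,3]=np.ravel(c['tvec']);c['T']=np.linalg.inv(T)
    return c
def ray(c,uv):
    p=(np.array(uv,float)-[c['cx'],c['cy']])/[c['fx'],c['fy']]
    K=np.eye(3);d=np.array([c['k1'],0,0,0.])
    q=cv2.undistortPoints(p.reshape(-1,1,2),K,d).reshape(-1,2)
    return np.c_[q,np.ones(len(q))]@c['T'][:3,:3].T
def at(c,uv,z):
    r=ray(c,uv);o=c['T'][:3,3];return o+r*((z-o[2])/r[:,2])[:,None]
def save(c,f): cv2.imwrite(f,cv2.cvtColor(c['img'],cv2.COLOR_RGB2BGR))
E
python3 - <<'E'
from h import *
import pickle
for n in('top','side'):
    c=cam(n);save(c,f'pics/{n}.png');pickle.dump(c,open(n+'.pkl','wb'));print(n,c['T'].round(3).tolist(),c['fx'],c['k1'])
o=ctrl.get_obs();print({k:np.round(v,4).tolist() for k,v in o.items()})
E
```

```text
top [[-0.015, -0.991, 0.133, 0.353], [-1.0, 0.015, -0.004, 0.037], [0.002, -0.133, -0.991, 1.368], [0.0, 0.0, 0.0, 1.0]] 531.5416056349861 -0.06313304849330142
side [[-0.955, -0.206, 0.212, 0.193], [-0.296, 0.656, -0.695, 1.074], [0.004, -0.726, -0.687, 1.067], [0.0, 0.0, 0.0, 1.0]] 571.7860397387544 -0.15362250093082166
{'t': 0.1, 'q': [-1.306, 0.0533, 1.6142, 0.0, 1.476, -0.119], 'dq': [0.0015, -0.0006, -0.0033, -0.0008, 0.0008, -0.0012], 'effort': [0.0007, -39.4912, -37.136, -0.0001, 0.004, -0.0], 'tool_pos': [0.2339, -0.579, 0.2492], 'tool_rot': [-3.0821, -0.5988, 0.0002], 'contact_force': [0.6232, 0.2999, -0.4792], 'wrist_torque': [-0.0003, 0.0337, -0.0258], 'grip_force': 0.0, 'opening': 0.0857}
```

View pics/top.png

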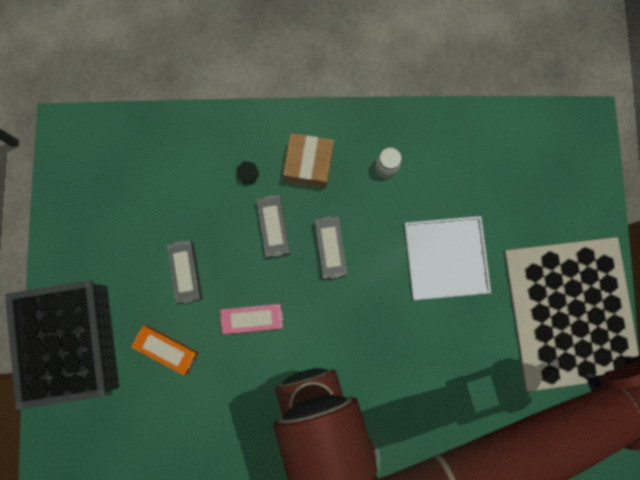

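View pics/side.png

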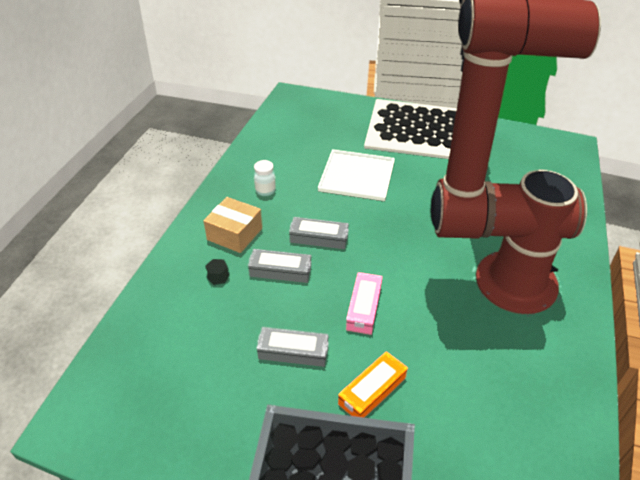

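Top view: the grey cases are at px (184,272), (273,227) and (331,248), and the white tray is at (448,258). Possible mix-ups are the pink case (252,319), the orange case (164,350), the dark tile box (55,343) and the tile board (575,310). I choose the three grey ones.

Run:
```python
from h import *
import pickle
def panels(n,seeds,z):
    c=pickle.load(open(n+'.pkl','rb'));g=c['img'].min(2)
    for s in seeds:
        th=(int(g[s[1]-2:s[1]+3,s[0]-2:s[0]+3].mean())+75)//2+10
        m=(g>th).astype(np.uint8)
        _,l=cv2.connectedComponents(m);k=(l==l[s[1],s[0]]).astype(np.uint8)
        v,u=np.nonzero(k);p=at(c,np.c_[u,v],z)[:,:2]
        r=cv2.minAreaRect((p*1000).astype(np.float32));print(n,s,'n',len(u),'mean',p.mean(0).round(4),'rect',np.round(r[0],1),np.round(r[1],1),round(r[2],1))
panels('top',[(182,272),(273,227),(331,247)],.04)
panels('side',[(292,342),(280,261),(320,228)],.04)
panels('top',[(448,258)],.008);panels('side',[(356,175)],.008)
c=pickle.load(open('top.pkl','rb'))
print(at(c,[(247,173),(388,155),(308,160),(252,319)],.04).round(3))
im=cv2.cvtColor(c['img'],cv2.COLOR_RGB2BGR)[120:350,120:500]
cv2.imwrite('pics/crop.png',cv2.resize(im,None,fx=2.1,fy=2.1,interpolation=2))
```

```text
top (182, 272) n 555 mean [0.4751 0.3704] rect [475.4 370.4] [99.6 35.8] 9.7
top (273, 227) n 557 mean [0.5894 0.1439] rect [589.6 143.7] [100.3  36.4] 9.2
top (331, 247) n 579 mean [ 0.5324 -0.0026] rect [532.2  -2.6] [101.1  36.9] 7.5
side (292, 342) n 1400 mean [0.4732 0.374 ] rect [474.5 373.4] [152.7  58.5] 9.5
side (280, 261) n 533 mean [0.5897 0.1462] rect [589.  147.4] [107.1  52. ] 13.3
side (320, 228) n 458 mean [ 5.319e-01 -3.000e-04] rect [532.2  -2.5] [106.4  50.3] 6.5
top (448, 258) n 5787 mean [ 0.5031 -0.3031] rect [ 504.2 -304.8] [200.  199.6] 4.3
side (356, 175) n 2893 mean [ 0.504  -0.2978] rect [ 505.1 -302.9] [205.7 221.2] 4.3
[[ 0.727  0.209  0.04 ]
 [ 0.769 -0.156  0.04 ]
 [ 0.759  0.051  0.04 ]
 [ 0.354  0.195  0.04 ]]
```

View pics/crop.png

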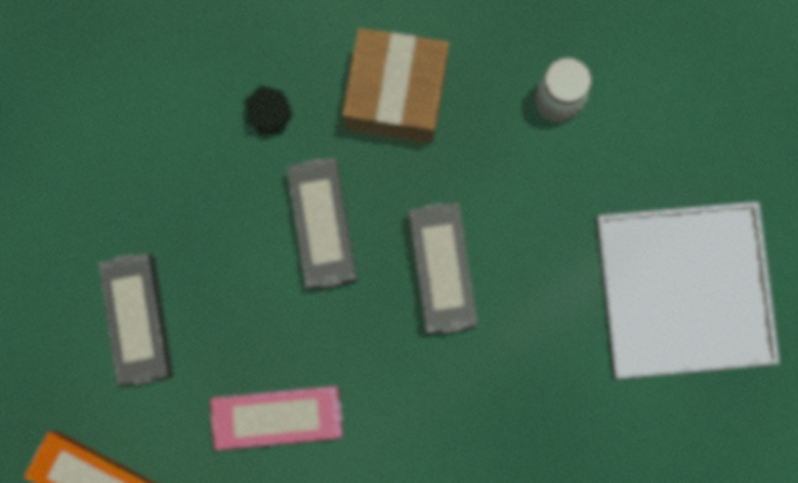

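Crop: the three cases are plain grey with paper panels, and they lie well clear of the carton and the dark tile stack. Panel positions agree between the two cameras within 4 mm. I'll start with case C at (0.532, -0.002), yaw 8°.

```bash
cat >> h.py <<'E'
def go(x,y,z,yaw):
    o=ctrl.get_obs();M=R.from_rotvec(o['tool_rot']).as_matrix()
    d=M.T@(np.array([x,y,z])-o['tool_pos'])*100
    w=np.degrees(np.arctan2(M[1,0],M[0,0]));print('pos',np.round(o['tool_pos'],4),'tilt',M[2].round(3),'yaw',w.round(2),'-> cm',d.round(2),'turn',round(w-yaw,2),'t',round(o['t'],2))
def feel(n=8):
    L=[]
    for i in range(n):
        ctrl.get_image('wrist');o=ctrl.get_obs();M=R.from_rotvec(o['tool_rot']).as_matrix()
        L.append(np.r_[M.T@o['wrist_torque'],M.T@o['contact_force'],np.array(o['effort'])[3:]])
    L=np.array(L);print('tool tq|F|eff',L.mean(0).round(4),'sd',L.std(0).round(4),'t',round(o['t'],2),'grip',o['grip_force'],o['opening'])
E
python3 -c "
from h import *
feel(6);go(.532,-.002,.15,8)"
```

```text
tool tq|F|eff [ 2.670e-02  2.130e-02 -3.500e-03 -2.461e-01 -2.839e-01 -1.841e-01
 -1.000e-04  3.900e-03 -0.000e+00] sd [0.0113 0.0306 0.022  0.4826 0.408  0.41   0.     0.0009 0.    ] t 0.4 grip 0.0 0.08518408141346238
pos [ 0.234  -0.5794  0.2501] tilt [ 0. -0. -1.] yaw 21.99 -> cm [ 49.25 -42.38  10.03] turn 13.99 t 0.4
```

>>> servo_tool([
  [[8.5,2,-1.7,0.5,0],[8.5,5.5,-4.7,1.2,0],[8.5,9,-7.7,1.9,0],[8.5,12.5,-10.7,2.6,0],[8.5,16,-13.7,3.3,0]],
])

```text
t: 0.9
tool_pos: [0.3316, -0.391, 0.2171]
tool_rot: [3.084, 0.598, 0.0]
contact_force: [0.5, 0.5, -0.2]
opening: 0.0855
grip_force: 0.0
```

>>> servo_tool([
  [[8.5,3.5,-3,0.7,0],[8.5,7,-6,1.4,0],[8.5,10.5,-9,2.1,0],[8.5,14,-12,2.8,0],[8.5,17.5,-15,3.5,0]],
])

```text
t: 1.4
tool_pos: [0.4378, -0.1863, 0.1824]
tool_rot: [3.083, 0.599, 0.001]
contact_force: [1.8, -0.9, 0.2]
opening: 0.085
grip_force: 0.0
```

>>> servo_tool([
  [[8.5,3.5,-3,0.7,4],[8.5,7,-6,1.4,8],[8.5,10.5,-9,2.1,12],[8.5,14,-12,2.8,14],[8.5,15.7,-13.7,3.2,14]],
])

```text
t: 1.9
tool_pos: [0.5323, 0.0008, 0.1499]
tool_rot: [-3.133, -0.222, -0.0]
contact_force: [-0.5, -1.1, -0.2]
opening: 0.0849
grip_force: 0.0
```

```bash
python3 -c "
from h import *
go(.532,-.002,.15,8)
c=cam('wrist');save(c,'pics/w1.png');print(c['T'].round(3).tolist())
import pickle;pickle.dump(c,open('w1.pkl','wb'))"
```

```text
pos [0.5323 0.0008 0.1499] tilt [ 0.    -0.001 -1.   ] yaw 8.11 -> cm [-0.07  0.28 -0.01] turn 0.11 t 1.9
[[0.141, -0.941, -0.307, 0.611], [-0.99, -0.134, -0.043, 0.011], [-0.0, 0.31, -0.951, 0.273], [0.0, 0.0, 0.0, 1.0]]
```

View pics/w1.png

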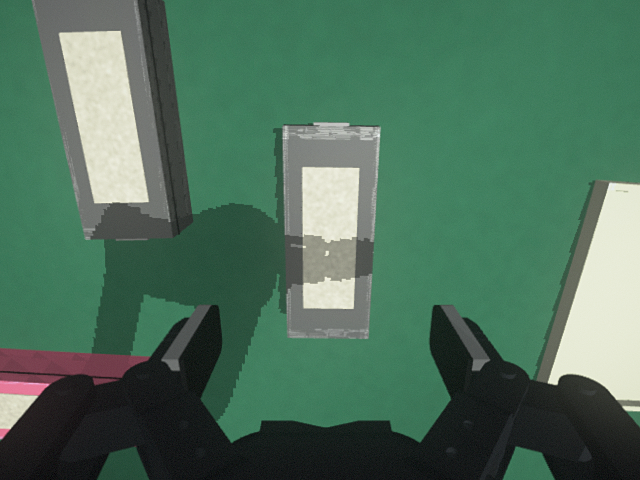

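Wrist view: the case lid has corners at about (285,128), (379,128), (369,338), (290,338), nearly centred between the fingers.

```bash
python3 -c "
from h import *
import pickle
c=pickle.load(open('w1.pkl','rb'))
for P in ([(285,128),(379,128),(369,338),(290,338)],[(303,167),(359,167),(354,309),(303,309)]):
  p=at(c,P,.04);print(p.round(4)[:,:2].tolist(),p.mean(0).round(4));a=(p[0]+p[1]-p[2]-p[3])/2;print(np.hypot(*a[:2]),np.degrees(np.arctan2(a[1],a[0])))
p=at(c,[(121,31),(60,31),(75,203),(147,203)],.04);print(p.mean(0));a=(p[0]+p[1]-p[2]-p[3])/2;print(np.hypot(*a[:2]),np.degrees(np.arctan2(a[1],a[0])))
go(.532,-.002,.031,8)"
```

```text
[[0.6016, 0.0344], [0.6097, -0.0225], [0.4626, -0.0428], [0.4544, 0.0148]] [ 0.5321 -0.004   0.04  ]
0.1484981822066793 7.7238907383250535
[[0.5797, 0.0206], [0.5847, -0.0144], [0.4848, -0.0279], [0.4797, 0.0083]] [ 0.5322 -0.0033  0.04  ]
0.10075668196405087 7.368468907837051
[0.5892077  0.14634498 0.04      ]
0.10071206070069377 4.74171474785214
pos [0.5325 0.0026 0.1494] tilt [ 0.    -0.003 -1.   ] yaw 8.21 -> cm [-0.12  0.48 11.84] turn 0.21 t 1.95
```

>>> servo_tool([
  [[8.5,0,0.3,3,0],[8.5,0,0.5,7,0],[8.5,0,0.5,10,0],[8.5,0,0.5,11.5,0],[8.5,0,0.5,11.8,0]],
])

```text
t: 2.45
tool_pos: [0.5306, -0.0071, 0.0304]
tool_rot: [-3.133, -0.218, 0.006]
contact_force: [-0.2, 0.5, 0.5]
opening: 0.0849
grip_force: 0.0
```

>>> servo_tool([
  [[5,0,0,0,0],[5,0,0,0,0],[5,0,0,0,0],[5,0,0,0,0],[5,0,0,0,0]],
], newtons=40)

```text
t: 2.95
tool_pos: [0.534, -0.0072, 0.0347]
tool_rot: [3.134, 0.219, 0.006]
contact_force: [-0.6, 1.4, 7.2]
opening: 0.0592
grip_force: 46.9
```

```bash
python3 -c "
from h import *
feel(4);go(.532,-.0035,.031,8)"
```

```text
tool tq|F|eff [ 0.5725 -0.1106  0.0128 -0.3192 -1.7055 -6.5617 -0.5878 -0.3794  0.0068] sd [3.310e-02 3.680e-02 2.360e-02 6.584e-01 3.723e-01 3.946e-01 1.000e-04
 9.000e-04 2.000e-04] t 3.15 grip 46.87476575374603 0.05917153459477055
pos [ 0.534  -0.0072  0.0347] tilt [ 0.004  0.001 -1.   ] yaw 7.98 -> cm [-0.15 -0.39  0.37] turn -0.02 t 3.15
```

>>> servo_tool([
  [[5,0,0,-0.5,0],[5,0,0,-2,0],[5,0,0,-4,0],[5,0,0,-6,0],[5,0,0,-7,0]],
])

```text
t: 3.65
tool_pos: [0.533, -0.0074, 0.1048]
tool_rot: [3.133, 0.219, 0.005]
contact_force: [1.1, 0.1, -4.1]
opening: 0.0589
grip_force: 45.8
```

>>> servo_tool([
  [[5,0,0,-0.5,0],[5,0,0,-0.5,0],[5,0,0,-0.5,0],[5,0,0,-0.5,0],[5,0,0,-0.5,0]],
])

```text
t: 4.15
tool_pos: [0.5315, -0.007, 0.1063]
tool_rot: [-3.134, -0.219, 0.003]
contact_force: [-0.1, -0.0, -4.2]
opening: 0.0591
grip_force: 45.8
```

```bash
python3 -c "
from h import *
feel(8);go(.532,-.0035,.12,8)"
```

```text
tool tq|F|eff [ 8.0000e-03  4.2000e-03  2.9700e-02 -3.5900e-02  8.1400e-02  3.8927e+00
  1.3000e-03  2.0000e-04  0.0000e+00] sd [3.410e-02 1.520e-02 2.430e-02 3.804e-01 5.735e-01 3.408e-01 1.000e-04
 2.600e-03 0.000e+00] t 4.55 grip 45.75179994106293 0.059090932914783116
pos [ 0.5322 -0.0071  0.1073] tilt [-0. -0. -1.] yaw 7.99 -> cm [ 0.03 -0.36 -1.27] turn -0.01 t 4.55
```

>>> servo_tool([
  [[5,-1,0,0,0],[5,-3,0,0,0],[5,-6,0,0,0],[5,-10,0,0,0],[5,-10,0,0,0]],
])

```text
t: 5.05
tool_pos: [0.427, -0.0205, 0.1043]
tool_rot: [-3.133, -0.218, 0.011]
contact_force: [0.6, 0.2, -4.4]
opening: 0.0593
grip_force: 45.5
```

```bash
python3 -c "
from h import *
print(ctrl.get_obs()['dq']);feel(2);feel(6);go(.432,-.02,.12,8)"
```

```text
[ 0.01329658  0.06518446 -0.09674561  0.01781758 -0.07400215  0.0155366 ]
tool tq|F|eff [ 0.0092  0.0641 -0.0139  0.0395  0.1764  3.391  -0.032   0.2238 -0.0177] sd [0.0054 0.0014 0.0163 0.2101 0.0409 0.2543 0.0159 0.0491 0.0101] t 5.15 grip 45.58773994445801 0.059303888611304076
tool tq|F|eff [ 5.9000e-03  1.9200e-02 -7.0000e-04 -6.3300e-02 -9.7300e-02  3.3368e+00
 -2.2000e-03  2.8500e-02 -5.0000e-04] sd [2.810e-02 2.360e-02 9.200e-03 7.943e-01 8.633e-01 1.606e-01 2.300e-03
 3.460e-02 7.000e-04] t 5.45 grip 45.59650361537933 0.05922379261197357
pos [ 0.434  -0.0211  0.1077] tilt [ 0.  0. -1.] yaw 8.0 -> cm [-0.18 -0.13 -1.23] turn 0.0 t 5.45
```

>>> servo_tool([
  [[5,1,0,0,0],[5,3,0,0,0],[5,6,0,0,0],[5,10,0,0,0],[5,10,0,0,0]],
])

```text
t: 5.95
tool_pos: [0.5368, -0.0067, 0.107]
tool_rot: [-3.134, -0.22, -0.003]
contact_force: [-0.3, 0.9, -3.2]
opening: 0.0591
grip_force: 45.6
```

```bash
python3 -c "
from h import *
feel(2);feel(6)"
```

```text
tool tq|F|eff [-0.0094 -0.0167 -0.0256 -0.2589  0.3387  4.3202  0.0331 -0.1886  0.0143] sd [0.0047 0.0019 0.0106 0.5071 0.4899 0.0467 0.0135 0.0577 0.008 ] t 6.05 grip 45.64651966094971 0.058957802347207836
tool tq|F|eff [-1.2000e-03 -1.3600e-02 -2.6000e-03  2.6180e-01  1.4350e-01  3.2195e+00
  6.5000e-03 -2.9400e-02  5.0000e-04] sd [0.0239 0.0172 0.0199 0.3575 0.2823 0.3444 0.0024 0.0211 0.0006] t 6.35 grip 45.64508557319641 0.05901347363812014
```

```bash
python3 -c "
from h import *
feel(12);go(.432,-.02,.12,8)"
```

```text
tool tq|F|eff [-7.0000e-04 -2.0000e-04 -2.8000e-03 -1.3940e-01  1.1870e-01  3.6831e+00
  1.6000e-03 -5.0000e-03  0.0000e+00] sd [0.0286 0.0357 0.0267 0.411  0.3973 0.4412 0.0006 0.0009 0.    ] t 6.95 grip 45.6461763381958 0.05933452454086291
pos [ 0.5322 -0.0071  0.1073] tilt [-0. -0. -1.] yaw 7.99 -> cm [-10.1   -0.11  -1.27] turn -0.01 t 6.95
```

>>> servo_tool([
  [[5,-1,0,0,0],[5,-3,0,0,0],[5,-6,0,0,0],[5,-11,0,0,0],[5,-11,0,0,0]],
])

```text
t: 7.45
tool_pos: [0.4148, -0.0214, 0.103]
tool_rot: [-3.132, -0.218, 0.015]
contact_force: [-0.8, -0.2, -4.8]
opening: 0.0589
grip_force: 45.5
```

>>> servo_tool([
  [[5,0,0,0,0],[5,0,0,0,0],[5,0,0,0,0],[5,0,0,0,0],[5,0,0,0,0]],
])

```text
t: 7.95
tool_pos: [0.4239, -0.0224, 0.1075]
tool_rot: [-3.134, -0.219, 0.0]
contact_force: [0.8, 0.3, -4.1]
opening: 0.0592
grip_force: 45.6
```

```bash
python3 -c "
from h import *
feel(12);go(.432,-.02,.12,8);print(ctrl.get_obs()['effort'])"
```

```text
tool tq|F|eff [-2.0000e-03 -1.0600e-02 -7.2000e-03  5.9000e-03 -1.4320e-01  3.6515e+00
  2.0000e-03 -6.1000e-03 -0.0000e+00] sd [2.730e-02 3.910e-02 2.520e-02 5.595e-01 3.710e-01 6.931e-01 3.000e-04
 1.000e-03 0.000e+00] t 8.55 grip 45.606016516685486 0.05923250058227839
pos [ 0.4232 -0.0224  0.1073] tilt [ 0.  0. -1.] yaw 7.99 -> cm [ 0.9  -0.11 -1.27] turn -0.01 t 8.55
[ 1.40763652e-03 -2.17615020e+01 -3.62836075e+01  2.06074110e-03
 -4.79896393e-03 -6.28594393e-06]
```

>>> servo_tool([
  [[5,1,0,0,0],[5,3,0,0,0],[5,7,0,0,0],[5,11.5,0,0,0],[5,8,0,0,0]],
])

```text
t: 9.05
tool_pos: [0.5107, -0.0115, 0.103]
tool_rot: [-3.132, -0.221, 0.006]
contact_force: [-3.0, 0.2, -3.5]
opening: 0.0593
grip_force: 45.6
```

>>> servo_tool([
  [[5,-1,0,0,0],[5,-1,0,0,0],[5,-1,0,0,0],[5,-1,0,0,0],[5,-1,0,0,0]],
])

```text
t: 9.55
tool_pos: [0.4933, -0.0127, 0.1086]
tool_rot: [3.133, 0.219, 0.005]
contact_force: [0.4, -0.5, -4.6]
opening: 0.0593
grip_force: 45.6
```

```bash
python3 -c "
from h import *
feel(12)"
```

```text
tool tq|F|eff [-1.2000e-03 -2.8000e-03 -3.5000e-03 -3.3110e-01 -2.5290e-01  3.3317e+00
  2.0000e-03 -1.0000e-02  3.0000e-04] sd [2.550e-02 3.060e-02 2.880e-02 3.456e-01 6.678e-01 6.650e-01 3.000e-04
 5.000e-03 2.000e-04] t 10.15 grip 45.63824415206909 0.059095155088330194
```

>>> servo_tool([
  [[5,-1,0,0,0],[5,-3,0,0,0],[5,-7,0,0,0],[5,-11.5,0,0,0],[5,-8,0,0,0]],
])

```text
t: 10.65
tool_pos: [0.3937, -0.0205, 0.0982]
tool_rot: [-3.131, -0.215, 0.022]
contact_force: [-1.5, 0.8, -6.8]
opening: 0.059
grip_force: 45.5
```

>>> servo_tool([
  [[5,1,0,0,0],[5,1,0,0,0],[5,1,0,0,0],[5,1,0,0,0],[5,1,0,0,0]],
])

```text
t: 11.15
tool_pos: [0.424, -0.0226, 0.1073]
tool_rot: [-3.134, -0.219, 0.002]
contact_force: [-0.2, -0.1, -3.0]
opening: 0.0589
grip_force: 45.7
```

```bash
python3 -c "
from h import *
feel(12);go(.534,-.0072,.036,8)"
```

```text
tool tq|F|eff [-1.9000e-03 -1.4200e-02 -8.3000e-03  2.8000e-03  1.2840e-01  4.0035e+00
  1.4000e-03 -4.9000e-03 -4.0000e-04] sd [2.280e-02 2.210e-02 2.150e-02 3.414e-01 5.142e-01 2.118e-01 3.000e-04
 2.000e-04 4.000e-04] t 11.75 grip 45.68500220775604 0.059308203125172515
pos [ 0.4232 -0.0224  0.1073] tilt [ 0.  0. -1.] yaw 7.99 -> cm [11.18  0.04  7.13] turn -0.01 t 11.75
```

>>> servo_tool([
  [[5,1.5,0,0,0],[5,4,0,0.5,0],[5,7,0,2,0],[5,9.5,0,4,0],[5,11,0,5.5,0]],
])

```text
t: 12.25
tool_pos: [0.5338, -0.0069, 0.0516]
tool_rot: [3.134, 0.219, 0.001]
contact_force: [-0.7, -0.2, -4.3]
opening: 0.059
grip_force: 45.6
```

>>> servo_tool([
  [[5,0,0,0.8,0],[5,0,0,1.2,0],[5,0,0,1.5,0],[5,0,0,1.7,0],[5,0,0,1.7,0]],
])

```text
t: 12.75
tool_pos: [0.5319, -0.0072, 0.0357]
tool_rot: [3.134, 0.219, 0.001]
contact_force: [-0.3, 0.6, -3.8]
opening: 0.0595
grip_force: 45.6
```

```bash
python3 -c "
from h import *
go(.534,-.0072,.0347,8)
print(ctrl.get_obs()['contact_force'])"
```

```text
pos [ 0.5319 -0.0072  0.0357] tilt [ 0.001  0.    -1.   ] yaw 7.98 -> cm [0.21 0.03 0.1 ] turn -0.02 t 12.75
[-0.34177782  0.60084681 -3.75748922]
```

>>> servo_tool([
  [[5,0,0,0.1,0],[5,0,0,0.15,0],[8.5,0,0,0.15,0],[8.5,0,0,0.15,0],[8.5,0,0,0.15,0]],
])

```text
t: 13.25
tool_pos: [0.5328, -0.0072, 0.0345]
tool_rot: [3.134, 0.219, 0.002]
contact_force: [-0.5, 0.3, 0.2]
opening: 0.085
grip_force: 0.0
```

>>> servo_tool([
  [[8.5,0,0,-0.5,0],[8.5,0,0,-2,0],[8.5,0,0,-5,0],[8.5,0,0,-8,0],[8.5,0,0,-10,0]],
])

```text
t: 13.75
tool_pos: [0.5335, -0.0073, 0.1378]
tool_rot: [3.133, 0.219, 0.007]
contact_force: [-0.4, -0.7, 0.3]
opening: 0.0848
grip_force: 0.0
```

```bash
python3 -c "
from h import *
go(.589,.145,.15,9)
c=cam('wrist');save(c,'pics/w2.png')
import pickle;pickle.dump(c,open('w2.pkl','wb'))"
```

```text
pos [ 0.5335 -0.0073  0.1378] tilt [ 0.004  0.001 -1.   ] yaw 7.99 -> cm [  7.62 -14.3   -1.2 ] turn -1.01 t 13.75
```

View pics/w2.png

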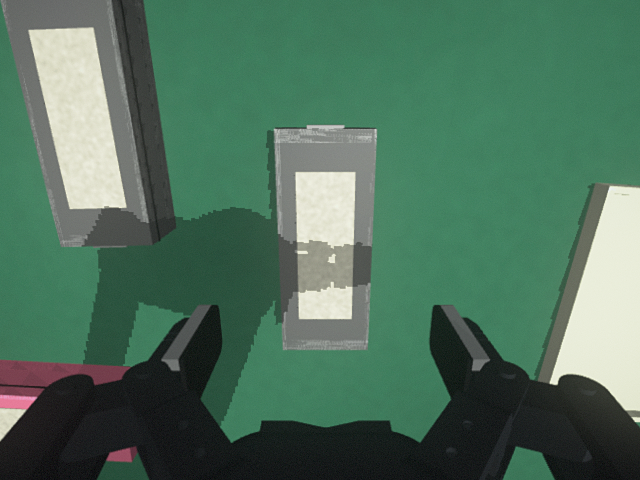

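Wrist view: case C is back in place, with lid corners at about (277,130), (376,130), (367,348), (285,348). Next is case B.

>>> servo_tool([
  [[8.5,1.5,-3,-0.5,-1],[8.5,3.5,-7,-1,-1],[8.5,5.5,-11,-1.2,-1],[8.5,7,-13.5,-1.2,-1],[8.5,7.6,-14.3,-1.2,-1]],
])

```text
t: 14.3
tool_pos: [0.5882, 0.1476, 0.1464]
tool_rot: [-3.131, -0.251, -0.002]
contact_force: [0.2, -0.5, -0.3]
opening: 0.085
grip_force: 0.0
```

```bash
python3 -c "
from h import *
go(.589,.145,.031,9)
c=cam('wrist');save(c,'pics/w3.png')
import pickle;pickle.dump(c,open('w3.pkl','wb'))
g=c['img'].min(2);m=((g>120)).astype(np.uint8);n,l,s,ce=cv2.connectedComponentsWithStats(m)
for i in range(1,n):
  if s[i,4]>2500:
    v,u=np.nonzero(l==i);p=at(c,np.c_[u,v],.04)[:,:2];print(s[i],np.array(cv2.minAreaRect((p*1000).astype(np.float32))[0]).round(1),cv2.minAreaRect((p*1000).astype(np.float32))[1:])"
```

```text
pos [0.5882 0.1476 0.1464] tilt [ 0.001 -0.    -1.   ] yaw 9.16 -> cm [ 0.03  0.27 11.54] turn 0.16 t 14.3
[ 504    0   96   88 5036] [732.1  40.8] ((35.26115798950195, 47.89347839355469), 79.66006469726562)
[  281   120   100   220 18121] [591.1 143.5] ((151.68951416015625, 59.86923599243164), 9.307576179504395)
[ 483  250  103  133 9247] [553.9  -5.2] ((106.852294921875, 59.99146270751953), 7.8436479568481445)
[   0  265   54  132 3862] [479.3 350.8] ((40.06527328491211, 118.32112121582031), 83.19023132324219)
```

View pics/w3.png

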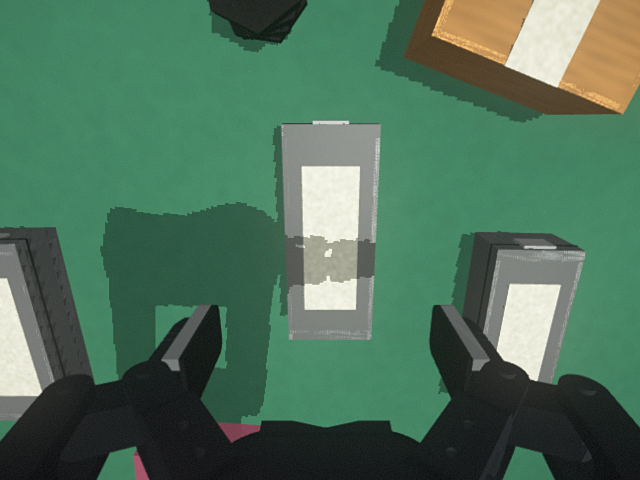

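Wrist view: case B's lid spans px (282,124) to (371,339), measured 152 x 60 mm at (0.591, 0.1435), yaw 9.3°, which fits. Carton and stack are well beyond it. I'll descend and grip.

>>> servo_tool([
  [[8.5,0.2,0.3,3,0],[8.5,0.2,0.4,7,0],[8.5,0.2,0.4,10,0],[8.5,0.2,0.4,11.1,0],[8.5,0.2,0.4,11.3,0]],
])

```text
t: 14.85
tool_pos: [0.5887, 0.1404, 0.0311]
tool_rot: [3.132, 0.245, -0.006]
contact_force: [-0.2, -0.7, -0.1]
opening: 0.085
grip_force: 0.0
```

>>> servo_tool([
  [[5,0,0,0,0],[5,0,0,0,0],[5,0,0,0,0],[5,0,0,0,0],[5,0,0,0,0]],
])

```text
t: 15.35
tool_pos: [0.5922, 0.1418, 0.0357]
tool_rot: [-3.131, -0.246, -0.007]
contact_force: [-0.5, 0.7, 6.0]
opening: 0.0591
grip_force: 47.3
```

>>> servo_tool([
  [[5,0,0,-0.5,0],[5,0,0,-2,0],[5,0,0,-4,0],[5,0,0,-6,0],[5,0,0,-7.5,0]],
])

```text
t: 15.85
tool_pos: [0.5903, 0.1414, 0.1096]
tool_rot: [3.132, 0.246, 0.002]
contact_force: [0.2, 0.1, -4.2]
opening: 0.0592
grip_force: 46.2
```

>>> servo_tool([
  [[5,0,0,0,0],[5,0,0,0,0],[5,0,0,0,0],[5,0,0,0,0],[5,0,0,0,0]],
])

```text
t: 16.35
tool_pos: [0.5895, 0.1414, 0.1066]
tool_rot: [3.132, 0.246, -0.003]
contact_force: [-0.1, 0.5, -3.3]
opening: 0.0594
grip_force: 46.2
```

```bash
python3 -c "
from h import *
feel(10);go(.591,.1435,.031,9)"
```

```text
tool tq|F|eff [-8.100e-03  2.530e-02 -1.800e-03  9.970e-02  1.007e-01  3.315e+00
 -1.000e-03  2.590e-02 -0.000e+00] sd [3.670e-02 2.890e-02 2.710e-02 4.794e-01 5.160e-01 4.362e-01 1.000e-04
 3.600e-03 0.000e+00] t 16.85 grip 46.20152950286865 0.05913659281887998
pos [0.5902 0.1415 0.1079] tilt [ 0.  0. -1.] yaw 8.99 -> cm [ 0.11 -0.19  7.69] turn -0.01 t 16.85
```

>>> servo_tool([
  [[5,-1,0,0,0],[5,-3,0,0,0],[5,-7,0,0,0],[5,-11.5,0,0,0],[5,-9,0,0,0]],
])

```text
t: 17.35
tool_pos: [0.4827, 0.1258, 0.0979]
tool_rot: [3.131, 0.247, -0.038]
contact_force: [-1.8, -0.4, -6.2]
opening: 0.0594
grip_force: 45.9
```

>>> servo_tool([
  [[5,1,0,0,0],[5,1,0,0,0],[5,1,0,0,0],[5,1,0,0,0],[5,1,0,0,0]],
])

```text
t: 17.85
tool_pos: [0.5119, 0.129, 0.1081]
tool_rot: [-3.132, -0.246, -0.0]
contact_force: [0.1, -0.2, -3.8]
opening: 0.0592
grip_force: 46.2
```

```bash
python3 -c "
from h import *
feel(10)"
```

```text
tool tq|F|eff [-7.8000e-03  1.8000e-02 -1.9000e-03 -1.2290e-01  7.0000e-04  3.4334e+00
 -1.1000e-03  1.9400e-02 -0.0000e+00] sd [1.510e-02 3.480e-02 3.900e-02 4.145e-01 6.637e-01 4.239e-01 2.000e-04
 2.300e-03 0.000e+00] t 18.35 grip 46.158907413482666 0.05892385348055144
```

>>> servo_tool([
  [[5,1,0,0,0],[5,3,0,0,0],[5,6.5,0,0,0],[5,10.5,0,0,0],[5,8,0,0,0]],
])

```text
t: 18.85
tool_pos: [0.5967, 0.1417, 0.1049]
tool_rot: [3.132, 0.245, 0.001]
contact_force: [-3.2, 0.3, -2.7]
opening: 0.0589
grip_force: 46.1
```

>>> servo_tool([
  [[5,0,0,0,0],[5,0,0,0,0],[5,0,0,0,0],[5,0,0,0,0],[5,0,0,0,0]],
])

```text
t: 19.35
tool_pos: [0.5906, 0.1415, 0.1088]
tool_rot: [-3.132, -0.246, -0.003]
contact_force: [0.6, 0.6, -3.8]
opening: 0.0589
grip_force: 46.1
```

```bash
python3 -c "
from h import *
feel(10);go(.5922,.1418,.0357,9)"
```

```text
tool tq|F|eff [-8.4000e-03  1.7800e-02 -8.0000e-04  2.2080e-01  2.0000e-03  3.6105e+00
 -8.0000e-04  1.7800e-02  0.0000e+00] sd [3.970e-02 2.390e-02 2.820e-02 5.178e-01 3.422e-01 4.503e-01 1.000e-04
 3.500e-03 0.000e+00] t 19.85 grip 46.07574641704559 0.059124416770274045
pos [0.5901 0.1415 0.1078] tilt [-0. -0. -1.] yaw 8.99 -> cm [ 0.21 -0.    7.21] turn -0.01 t 19.85
```

>>> servo_tool([
  [[5,0,0,1,0],[5,0,0,3,0],[5,0,0,5,0],[5,0,0,6.3,0],[5,0,0,6.8,0]],
])

```text
t: 20.35
tool_pos: [0.5885, 0.1413, 0.0372]
tool_rot: [3.132, 0.246, -0.006]
contact_force: [-0.7, -0.4, -3.0]
opening: 0.0586
grip_force: 46.0
```

>>> servo_tool([
  [[5,0,0,0.3,0],[5,0,0,0.5,0],[5,0,0,0.6,0],[5,0,0,0.6,0],[8.5,0,0,0.6,0]],
])

```text
t: 20.85
tool_pos: [0.5916, 0.1416, 0.0354]
tool_rot: [-3.132, -0.246, -0.006]
contact_force: [1.5, -0.4, 0.5]
opening: 0.0719
grip_force: 0.0
```

>>> servo_tool([
  [[8.5,0,0,0,0],[8.5,0,0,0,0],[8.5,0,0,-1,0],[8.5,0,0,-4,0],[8.5,0,0,-8,0]],
])

```text
t: 21.35
tool_pos: [0.5885, 0.1412, 0.1128]
tool_rot: [3.132, 0.246, -0.007]
contact_force: [0.4, 0.1, 0.0]
opening: 0.0855
grip_force: 0.0
```

```bash
python3 -c "
from h import *
go(.475,.3715,.14,9.5)"
```

```text
pos [0.5885 0.1412 0.1128] tilt [-0.005 -0.    -1.   ] yaw 8.99 -> cm [ -7.63 -24.52  -2.68] turn -0.51 t 21.35
```

>>> servo_tool([
  [[8.5,-0.8,-2.5,-1,0],[8.5,-2.2,-7,-2,0],[8.5,-3.6,-11.5,-2.7,0],[8.5,-5,-16,-2.7,0],[8.5,-6.4,-20.5,-2.7,0]],
])

```text
t: 21.85
tool_pos: [0.4945, 0.3356, 0.1425]
tool_rot: [-3.131, -0.245, -0.004]
contact_force: [0.8, 0.8, -0.4]
opening: 0.0851
grip_force: 0.0
```

>>> servo_tool([
  [[8.5,-0.9,-3,0,-0.5],[8.5,-1.2,-4,0,-0.5],[8.5,-1.2,-4,0,-0.5]],
])

```text
t: 22.15
tool_pos: [0.4764, 0.3726, 0.1414]
tool_rot: [-3.13, -0.263, -0.001]
contact_force: [-0.2, -0.2, 1.1]
opening: 0.0853
grip_force: 0.0
```

```bash
cat >> h.py <<'E'
def lids():
    c=cam('wrist');g=c['img'].min(2);m=((g>120)).astype(np.uint8);n,l,s,ce=cv2.connectedComponentsWithStats(m)
    for i in range(1,n):
      if s[i,4]>2500:
        v,u=np.nonzero(l==i);p=at(c,np.c_[u,v],.04)[:,:2];print(s[i],cv2.minAreaRect((p*1000).astype(np.float32)))
    return c
E
python3 -c "
from h import *
c=lids();save(c,'pics/w4.png');go(.475,.3715,.031,9.5)"
```

```text
[  276   124   103   223 17804] ((476.695556640625, 370.18896484375), (152.01585388183594, 60.13829803466797), 9.740583419799805)
pos [0.477  0.3715 0.1412] tilt [ 0.001  0.    -1.   ] yaw 9.54 -> cm [-0.2  -0.03 11.02] turn 0.04 t 22.2
```

View pics/w4.png

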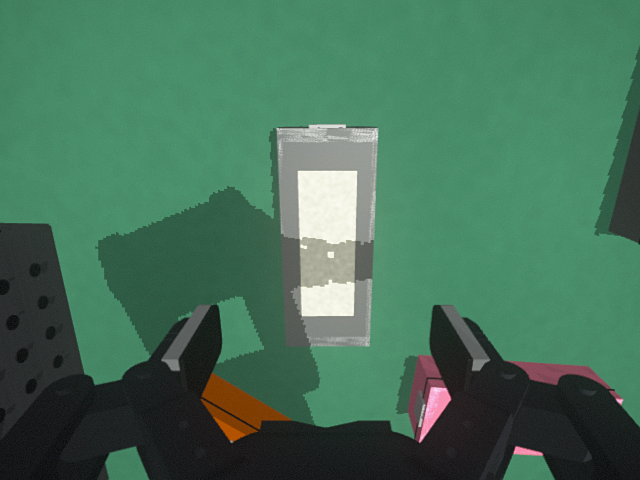

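Wrist view: case A's lid spans px (277,128) to (370,347), measured 152 x 60 mm at (0.4767, 0.370). The orange and pink cases are clear of the fingers.

>>> servo_tool([
  [[8.5,0,0.1,3,0],[8.5,0,0.1,7,0],[8.5,0,0.1,10,0],[8.5,0,0.1,10.8,0],[8.5,0,0.1,10.9,0]],
])

```text
t: 22.7
tool_pos: [0.477, 0.369, 0.0307]
tool_rot: [3.13, 0.257, -0.004]
contact_force: [0.3, 0.3, 0.6]
opening: 0.0851
grip_force: 0.0
```

>>> servo_tool([
  [[5,0,0,0,0],[5,0,0,0,0],[5,0,0,0,0],[5,0,0,0,0],[5,0,0,0,0]],
])

```text
t: 23.2
tool_pos: [0.4789, 0.3716, 0.0346]
tool_rot: [-3.129, -0.26, -0.007]
contact_force: [0.1, -1.4, 7.1]
opening: 0.0593
grip_force: 47.4
```

>>> servo_tool([
  [[5,0,0,-0.5,0],[5,0,0,-2,0],[5,0,0,-4,0],[5,0,0,-6,0],[5,0,0,-7.5,0]],
])

```text
t: 23.7
tool_pos: [0.4768, 0.3706, 0.1083]
tool_rot: [-3.131, -0.26, -0.001]
contact_force: [1.0, 0.1, -4.6]
opening: 0.0591
grip_force: 46.2
```

>>> servo_tool([
  [[5,0,0,0,0],[5,0,0,0,0],[5,0,0,0,0],[5,0,0,0,0],[5,0,0,0,0]],
])

```text
t: 24.2
tool_pos: [0.4764, 0.3702, 0.1056]
tool_rot: [3.13, 0.26, -0.003]
contact_force: [-0.5, 0.4, -4.9]
opening: 0.0594
grip_force: 46.2
```

```bash
python3 -c "
from h import *
feel(10);go(.477,.37,.031,9.5)"
```

```text
tool tq|F|eff [ 3.7000e-03 -2.1000e-02  2.6000e-03  1.7770e-01  3.2600e-02  3.9395e+00
 -1.0200e-02 -2.2900e-02  0.0000e+00] sd [2.210e-02 2.710e-02 2.750e-02 5.614e-01 5.869e-01 3.526e-01 2.000e-04
 3.900e-03 0.000e+00] t 24.7 grip 46.21592938899994 0.058912514341348365
pos [0.477  0.3706 0.1069] tilt [ 0. -0. -1.] yaw 9.49 -> cm [-0.01  0.06  7.59] turn -0.01 t 24.7
```

>>> servo_tool([
  [[5,-1,0,0,0],[5,-3,0,0,0],[5,-7,0,0,0],[5,-11.5,0,0,0],[5,-9,0,0,0]],
])

```text
t: 25.2
tool_pos: [0.375, 0.3504, 0.0996]
tool_rot: [3.122, 0.266, -0.027]
contact_force: [-0.4, 0.2, -6.2]
opening: 0.0589
grip_force: 46.5
```

>>> servo_tool([
  [[5,1,0,0,0],[5,1,0,0,0],[5,1,0,0,0],[5,1,0,0,0],[5,1,0,0,0]],
])

```text
t: 25.7
tool_pos: [0.3983, 0.3576, 0.107]
tool_rot: [-3.131, -0.259, 0.0]
contact_force: [-1.3, -0.2, -4.1]
opening: 0.0593
grip_force: 46.7
```

```bash
python3 -c "
from h import *
feel(10)"
```

```text
tool tq|F|eff [-8.800e-03  2.040e-02 -8.000e-04  2.236e-01 -4.810e-02  4.137e+00
  8.300e-03  1.730e-02  4.000e-04] sd [3.460e-02 2.700e-02 3.310e-02 6.848e-01 3.883e-01 5.043e-01 1.000e-04
 1.500e-03 2.000e-04] t 26.2 grip 46.64923846721649 0.05896319473777143
```

>>> servo_tool([
  [[5,1,0,0,0],[5,3,0,0,0],[5,6.5,0,0,0],[5,10.5,0,0,0],[5,8,0,0,0]],
])

```text
t: 26.7
tool_pos: [0.4838, 0.3711, 0.1049]
tool_rot: [3.131, 0.254, 0.004]
contact_force: [-0.4, -0.4, -3.9]
opening: 0.059
grip_force: 46.6
```

>>> servo_tool([
  [[5,0,0,0,0],[5,0,0,0,0],[5,0,0,0,0],[5,0,0,0,0],[5,0,0,0,0]],
])

```text
t: 27.2
tool_pos: [0.4772, 0.3707, 0.1075]
tool_rot: [-3.13, -0.26, -0.002]
contact_force: [0.4, 0.5, -4.6]
opening: 0.059
grip_force: 46.6
```

```bash
python3 -c "
from h import *
feel(10);go(.477,.37,.031,9.5)"
```

```text
tool tq|F|eff [ 8.0000e-04 -2.5800e-02  3.6000e-03  3.3770e-01  3.0270e-01  4.2479e+00
 -9.7000e-03 -3.0100e-02 -2.0000e-04] sd [2.910e-02 2.760e-02 4.220e-02 3.809e-01 4.438e-01 4.220e-01 4.000e-04
 2.700e-03 1.000e-04] t 27.7 grip 46.60158455371857 0.05936591333356445
pos [0.4769 0.3706 0.1068] tilt [ 0. -0. -1.] yaw 9.49 -> cm [-0.    0.06  7.58] turn -0.01 t 27.7
```

Case A has a loose tile: its moment swung by about 0.047 N m each way. B and C changed by less than 0.01 N m in the same shakes, so they are sound. I'll carry A gently to the tray.

>>> servo_tool([
  [[5,-0.1,1,-0.3,0],[5,-0.4,3,-1,0],[5,-0.8,6,-1.7,0],[5,-1.2,9.5,-2,0],[5,-1.7,13.5,-2,0]],
])

```text
t: 28.2
tool_pos: [0.4829, 0.2334, 0.128]
tool_rot: [-3.13, -0.262, -0.003]
contact_force: [0.1, -0.7, -3.3]
opening: 0.0589
grip_force: 46.7
```

>>> servo_tool([
  [[5,-0.5,4,0,0],[5,-1,8,0,0],[5,-1.5,12,0,0],[5,-2,16,0,0],[5,-2.5,20,0,0]],
])

```text
t: 28.7
tool_pos: [0.4904, 0.0311, 0.1273]
tool_rot: [3.13, 0.26, 0.001]
contact_force: [0.4, -0.2, -4.8]
opening: 0.0587
grip_force: 46.6
```

>>> servo_tool([
  [[5,-0.5,4,0,0],[5,-1,8,0,0],[5,-1.5,12,0,0],[5,-2,16,0,0],[5,-2.5,20,0,0]],
])

```text
t: 29.2
tool_pos: [0.4985, -0.1703, 0.1273]
tool_rot: [3.13, 0.259, 0.001]
contact_force: [0.4, 0.5, -4.0]
opening: 0.0596
grip_force: 46.6
```

>>> servo_tool([
  [[5,-0.5,4,0,1],[5,-1,7.5,0,2],[5,-1.4,10.3,0,3.2],[5,-1.6,12.3,0,4.5],[5,-1.7,13.3,0,5.2]],
])

```text
t: 29.7
tool_pos: [0.504, -0.3039, 0.1271]
tool_rot: [3.139, 0.114, 0.0]
contact_force: [-0.2, 0.3, -4.5]
opening: 0.0591
grip_force: 46.6
```

```bash
python3 -c "
from h import *
feel(4);go(.504,-.303,.041,4.3)
c=cam('wrist');c2=cam('top');im=cv2.cvtColor(np.vstack([cv2.resize(c['img'],(480,360)),cv2.resize(c2['img'][180:345,330:550],(320,240))[:, :]  if 0 else cv2.resize(c2['img'][180:345,330:550],(480,240))]),cv2.COLOR_RGB2BGR);cv2.imwrite('pics/t1.png',im)"
```

```text
tool tq|F|eff [-3.1200e-02 -6.4500e-02  3.6000e-03 -4.9300e-02  6.1000e-03  3.9733e+00
  2.2800e-02  2.3000e-02 -3.9000e-03] sd [0.0678 0.0322 0.0147 0.3317 0.6403 0.5424 0.1555 0.1892 0.0065] t 29.9 grip 46.63330078125 0.05921725171482883
pos [ 0.5041 -0.3011  0.1266] tilt [-0.    -0.001 -1.   ] yaw 4.33 -> cm [-0.02  0.19  8.56] turn 0.03 t 29.9
```

View pics/t1.png

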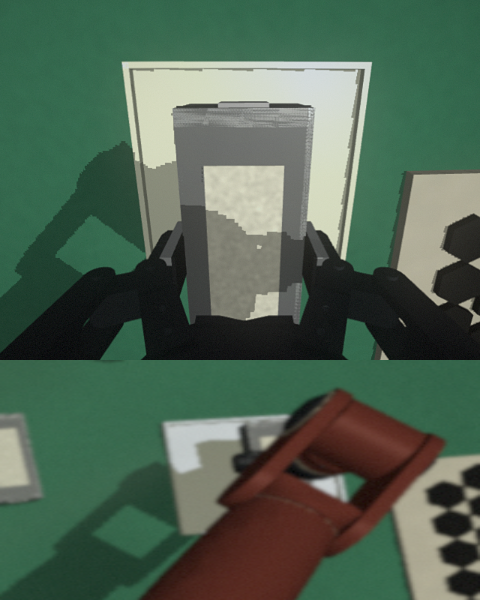

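Case A hangs centred over the tray and aligned with its rim. I'll lower it gently.

>>> servo_tool([
  [[5,0,0,1,0],[5,0,0,3,0],[5,0,0,5.5,0],[5,0,0,7,0],[5,0,0,7.7,0]],
])

```text
t: 30.5
tool_pos: [0.503, -0.3006, 0.0471]
tool_rot: [-3.137, -0.119, 0.005]
contact_force: [0.3, 0.1, -4.4]
opening: 0.059
grip_force: 46.5
```

>>> servo_tool([
  [[5,0,0,0.3,0],[5,0,0,0.5,0],[5,0,0,0.7,0],[5,0,0,0.8,0],[5,0,0,0.8,0]],
])

```text
t: 31.0
tool_pos: [0.5045, -0.3024, 0.0423]
tool_rot: [3.139, 0.118, 0.001]
contact_force: [0.3, -0.2, -4.8]
opening: 0.0587
grip_force: 46.5
```

```bash
python3 -c "
from h import *
feel(4);go(.504,-.303,.0405,4.3)"
```

```text
tool tq|F|eff [-0.0242 -0.0378 -0.0222 -0.1238 -0.1331  3.9928  0.0179 -0.0224 -0.    ] sd [3.450e-02 1.750e-02 1.190e-02 2.708e-01 3.935e-01 2.825e-01 2.000e-04
 2.000e-03 0.000e+00] t 31.2 grip 46.52271330356598 0.05890279448340603
pos [ 0.5044 -0.3023  0.0421] tilt [ 0.  0. -1.] yaw 4.29 -> cm [-0.05  0.07  0.16] turn -0.01 t 31.2
```

>>> servo_tool([
  [[5,0,0,0.1,0],[5,0,0,0.2,0],[5,0,0,0.2,0],[8.5,0,0,0.2,0],[8.5,0,0,0.2,0]],
])

```text
t: 31.7
tool_pos: [0.5049, -0.3026, 0.0404]
tool_rot: [3.138, 0.117, 0.002]
contact_force: [0.1, 0.1, 0.3]
opening: 0.0844
grip_force: 0.0
```

>>> servo_tool([
  [[8.5,0,0,0.2,0],[8.5,0,0,0.2,0],[8.5,0,0,-1,0],[8.5,0,0,-4,0],[8.5,0,0,-8,0]],
])

```text
t: 32.2
tool_pos: [0.503, -0.3012, 0.1191]
tool_rot: [-3.137, -0.117, 0.005]
contact_force: [-0.2, -0.2, 0.2]
opening: 0.0851
grip_force: 0.0
```

>>> servo_tool([
  [[8.5,-1,2,-3,0],[8.5,-3,6,-6,0],[8.5,-5,10,-9,0],[8.5,-7,14,-10,0],[8.5,-9,18,-10,0]],
])

```text
t: 32.7
tool_pos: [0.4283, -0.4912, 0.2251]
tool_rot: [3.133, 0.118, 0.007]
contact_force: [0.6, -1.0, 1.5]
opening: 0.0851
grip_force: 0.0
```

>>> servo_tool([
  [[8.5,-1,4,0,0],[8.5,-2,7,0,0],[8.5,-2.5,9,0,0],[8.5,-2.5,9,0,0],[8.5,-2.5,9,0,0]],
])

```text
t: 33.2
tool_pos: [0.4098, -0.5798, 0.2203]
tool_rot: [-3.139, -0.117, -0.001]
contact_force: [0.1, 0.3, -0.1]
opening: 0.0849
grip_force: 0.0
```

```bash
python3 -c "
from h import *
c=cam('top');save(c,'pics/end.png');print(ctrl.get_obs()['t'])"
```

```text
33.25
```

View pics/end.png

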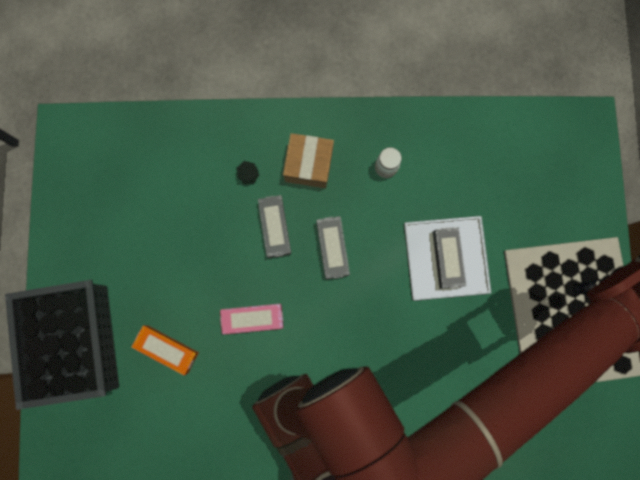

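The final picture shows case A flat in the tray at (450,258), cases B and C at their original places (274,227) and (332,248), and the bystanders unmoved.

```bash
python3 -c "
from station import ctrl
print(ctrl.finish_job())"
```

```text
the job is handed in; nothing more can be done
None
```

The job is handed in: the leftmost case (I took it as case_a) had the loose tile and now lies flat, lid up, in the tray; the other two felt sound and are back within about 4 mm of where they were found.

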